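Hold the set load on a bonded coupon with the spring pull tester

TASK

Load the bonded coupon in the pull tester: lift the full sample tin that stands in the way of the stirrup handle aside and set it upright on the bench, well clear of the handle's whole travel, without disturbing the other things. Then pull the sprung rod out by its handle, steadily and without overrunning the mark (that would overload the joint), until the red pointer stands between the two yellow jaws of the set marker (leave the marker where it is), and finish there, still holding the handle against the spring.

Things in the scene. Friction and masses are not known exactly. Their poses are not given: they have to be found in the camera images.
- pull_tester: Fixed bench pull tester, 60 mm high, plate 280 x 88 mm, steel barrel 28 mm across in blue blocks. Origin on the bench below the barrel's open front end (mouth); +x back along the barrel (plate x -10 to 270 mm), +y left seen from the handle, z up. The rod pulls out along -x on the line y = 0. Clear for the tin: 120 mm or more to either side of that line, or 290 mm or more ahead of the mouth.
- rod_part (a joint): How far the rod is drawn out, m: 0 at rest, grows as it is pulled along the tester's -x, end stop at 0.085. The inner spring pulls it back: 3.3 N at 0 plus 1.1 N per 10 mm (7.7 N at 0.04, 11.6 N at 0.075). Let go, it snaps back to 0.
- grip_bar (a point): Centre of the stirrup handle's grip bar: horizontal black ribbed bar, 16 mm thick, 66 mm long along the tester's y, axis 36 mm above the bench, 88 mm in front of the mouth at rest. It is the front side of a flat steel loop (8 mm round bar, 92 mm wide over all); the opening behind the bar is 76 mm wide, 38 mm deep, clear above and below: one finger goes down into it, the other in front of the bar.
- pointer (a point): Top of the red pointer, a tab 4 mm thick along the pull and 16 mm wide that rises through the slot on top of the barrel and moves with the rod; 60 mm above the bench, 118 mm behind the mouth at rest. Site axes are the tester's.
- marker (a point): Centre between the two yellow jaws of the set marker, a clip 12 mm long along the barrel; the jaws stand either side of the slot, 21 mm apart, and the pointer passes between them. Point on the barrel's centre line at the height of the pointer's top, 40 to 75 mm in front of the resting pointer. The rod is right when the pointer is here.
- marker_part (a joint): Where the set marker sits, as the draw of the rod it calls for (m): the pointer is level with the marker when rod_part has this value. It slides stiffly (10 N); leave it alone.
- full_tin: The sample tin in the way: open round white metal tin 57 mm across, 35 mm high, full of black bitumen, 0.08 to 0.18 kg. Origin at the centre of its underside, z up. Stands 57 to 77 mm ahead of the grip bar, within 20 mm of the pull line. Grasp it across the outside. Bench free for it: x 0.46 to 0.52, y 0.03 to 0.25, before the tall grey bath (0.27 m high, front at x = 0.60).
- stopwatch: Yellow stopwatch lying on the bench, 82 x 64 x 20 mm, beside the barrel's mouth on the robot's side; origin under its middle. A bystander.
- second_tin: Another open sample tin with black bitumen, 56 mm across, 35 mm high, beside the tester's barrel on the robot's side; origin at the centre of its underside. A bystander.
- small_beaker: Small clear beaker, 52 mm across, 68 mm high, beside the barrel's mouth on the far side; origin at the centre of its underside. A bystander.
Things that resemble listed ones, but are neither listed nor needed, are in the scene too. Leave any green or orange look-alike of the full_tin alone.

How it is judged:
By the outcome, as a careful person would: the job done as asked, in the order asked, and still so for the second after the job is handed in, while the arm keeps its last pose, push and grip.
It also fails if it takes over 51 s, if anything falls off the work surface, if the arm or the gripper's body presses on something with over 40 N, if the wrist force passes 120 N, or if a joint passes its speed limit or range.

ROBOT

A 6-joint arm with a two-finger parallel gripper is mounted at the origin on a cart in front of the work surface, level with it; the furniture and walls round the work are solid. World frame = base frame: x ahead of the robot, y to its left, z up, the work surface at z = 0. Lengths are in mm, angles in rad, forces in N, time in s.
With the tool pointing down it reaches from about 350 to 975 mm from the base axis. Payload 7.1 kg.
Tool frame: the origin (TCP) lies on the front face of the gripper's body, between the roots of the fingers; the fingertips stand 80 mm ahead of it and the grasp point (between the pads) lies 61 mm ahead of it; z points along the fingers, y is the line along which they close (so a half turn about z gives the same grasp; the last joint's range is limited). The gripper opens to 88 mm and grips with 3 to 60 N. Pads are 20 mm wide; open, the fingers measure 115 mm over their backs; the gripper's body (75 mm by 178 mm) begins 61 mm behind the grasp point.
Start: joints at [1.222, 0.423, 1.63, -0, 1.089, -0.019], TCP at [202.377, 591.311, 302.675] pointing down, gripper open.
Joint ranges: [-3, 3], [-0.9, 2.11], [0.09, 2.58], [-1.31, 4.45], [0.11, 2.69], [-2.54, 2.54]. Speed limits (rad/s): [2.39, 2.39, 3.01, 3.14, 3.14, 3.14].

INTERFACE

Orientations are given as a rotation vector (axis times angle).
In Python, from workcell import readout, vision, close_job gives the robot as it stands.
- The arm moves only by the tool servo_tool, never from a script. Its argument "plan" is a list that holds one entry, the list of rows, each a list of 7 numbers: the gripper command: -1 is fully open, 1 is shut, values between are in proportion, then the shift along the world's x, y, z in units of 40 mm (1.0 is 40 mm), then the turn, a rotation vector about the world's x, y, z in units of 5 degrees (1.0 is 5 degrees). A call has 1 to 5 rows; each row shifts and turns the commanded pose from where the row before left it; what a row does not reach is not made up. A row lasts 1/12 s, in which the tool goes at most 41.7 mm and 7.16 degrees, less where a joint would pass 70% of its speed; a pose out of reach is approached as far as the arm can. A call is refused whole if a number of a shift passes 1 or a number of a turn 1, either way. A call with a gripper value outside its range is refused whole. The fingers move at their own pace and stop on an object; the grip force is fixed at half the most. Time passes only in rows, so rows that do not move let the fingers close. It gives the time, the measured TCP pose, the force, the opening and the grip force at its end, in the units of the state.
- readout.get_obs(): the state, without advancing time (a new reading comes with each control period).
- vision.get_image(name): name is "scene" or "top" or "wrist"; returns the picture (384x512x3 uint8, red, green, blue); there is no depth.
- vision.camera_params(name): a dict with "fx", "fy", "cx", "cy" (pixels), "rvec" (rotation vector, rad) and "tvec" (3), from world to camera coordinates, as OpenCV has them; the wrist camera has in their place "hand_eye" (4x4, takes a point from camera to tool coordinates, whose origin is the TCP and whose axes are the flange's). Camera axes: x right, y down, z forward; pixel columns grow to the right and rows downward; lengths in mm; the calibration is good to about 2 mm. A picture is of the moment at which its call begins: read the wrist's pose just before it. camera_params takes no time and is no camera call.
- close_job(): hands the job in; it is judged then, once.
The state is a dict: "t": time; "qpos": joint angles; "qvel": joint speeds; "joint_torque": joint torques, N m; "ee_pos": TCP position; "orientation": TCP orientation; "ft_force": force on the tool from outside, world axes, zero at the start; "moment": the same for the moment, N m; "width": finger opening in mm; "grasp_force": force on a finger pad.
Only numpy, scipy, OpenCV 4.12 (cv2) and the standard library are available. Lean on these libraries where they do the work, as an engineer would, in place of code of your own. Each camera call takes 0.05 s, during which the arm holds its last target. There are 200 camera calls.

## Working session

There is one attempt and no reset: what is moved stays moved. The work goes in short steps, Python scripts to look and compute and a tool call to move; the robot and the scene stay as the last step left them, time stands still between calls to the robot, and variables do not carry over. Pictures are saved under pics/ and viewed, at most 13 in all, crops included, and the job is handed in when it is done.

Besides the shell and the picture viewer there is one more tool, called after ">>>" as name(argument=value, ...), one argument or row to a line, values as JSON. servo_tool: Moves the arm, as the interface text tells. Its arguments: {"type":"object","properties":{"plan":{"type":"array"}},"required":["plan"]}

```bash
mkdir -p pics; cat > h.py <<'E'
import numpy as np, cv2
from workcell import readout, vision, close_job
def cam(n):
    p=vision.camera_params(n); K=np.array([[p['fx'],0,p['cx']],[0,p['fy'],p['cy']],[0,0,1.]])
    if 'hand_eye' in p:
        o=readout.get_obs(); H=np.array(p['hand_eye']); T=np.eye(4); T[:3,:3]=cv2.Rodrigues(np.array(o['orientation'],float))[0]; T[:3,3]=o['ee_pos']
        W=T@H; return K,W[:3,:3],W[:3,3]
    R=cv2.Rodrigues(np.array(p['rvec'],float))[0]; return K,R.T,-R.T@np.array(p['tvec'],float)
def ray(c,u,v,z):
    K,R,C=c; d=R@np.linalg.inv(K)@np.array([u,v,1.]); return C+d*(z-C[2])/d[2]
def proj(c,P):
    K,R,C=c; q=K@(R.T@(np.array(P,float)-C)); return q[:2]/q[2]
def snap(n,f):
    im=vision.get_image(n)[:,:,::-1].copy(); cv2.imwrite('pics/'+f,im); return im
E
python3 - <<'E'
from h import *
a=snap('top','top0.png');b=snap('scene','scene0.png')
cv2.imwrite('pics/both.png',cv2.resize(np.vstack([a,b]),None,fx=.78,fy=.78)) 
for n in('top','scene'): print(n,cam(n))
print(readout.get_obs())
E
```

```text
top (array([[421.66942254,   0.        , 252.81808165],
       [  0.        , 421.66942254, 184.67194315],
       [  0.        ,   0.        ,   1.        ]]), array([[-0.01647479, -0.98777861,  0.15499029],
       [-0.99960723,  0.01275673, -0.02495314],
       [ 0.02267101, -0.15534051, -0.98760081]]), array([ 431.81392503, -118.77330741, 1148.69089705]))
scene (array([[455.58859534,   0.        , 255.34775778],
       [  0.        , 455.58859534, 197.31847081],
       [  0.        ,   0.        ,   1.        ]]), array([[ 0.65832103, -0.4750313 ,  0.58391667],
       [-0.75257031, -0.43169367,  0.49727105],
       [ 0.01585381, -0.76680235, -0.64168748]]), array([-290.9703931 , -889.48005622, 1040.38752829]))
{'t': 0.1, 'qpos': array([ 1.22203053e+00,  4.23727729e-01,  1.63061366e+00,  1.39435715e-05,
        1.08860910e+00, -1.90196339e-02]), 'qvel': array([-0.0009266 , -0.00109948, -0.00236533,  0.00040731, -0.00074414,
       -0.00036079]), 'joint_torque': array([-5.51208250e-04, -5.45613670e+01, -2.74323714e+01,  6.44577364e-02,
        1.88830274e-02,  1.07168734e-05]), 'ee_pos': array([202.22554153, 590.95954104, 302.00224037]), 'orientation': array([-5.15587771e-01, -3.09873087e+00,  2.09319182e-03]), 'ft_force': array([ 0.65404251,  0.11182547, -0.9434361 ]), 'moment': array([-0.04541782, -0.04461561,  0.02536062]), 'grasp_force': 0.0, 'width': 87.663108574337}
```

View pics/top0.png

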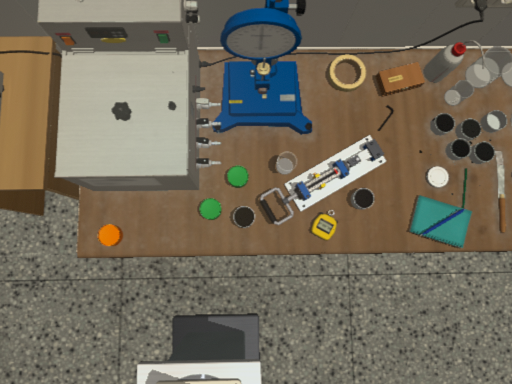

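View pics/scene0.png

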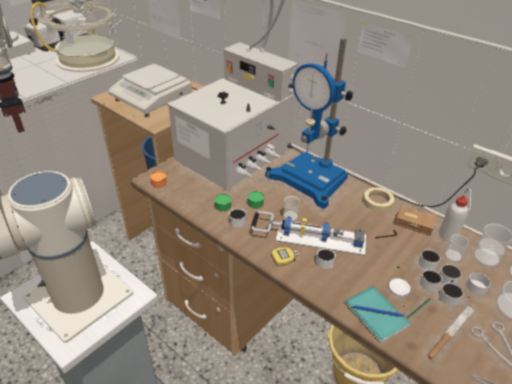

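Top view: candidates for the full tin are the white/black tin at (243,216), green look-alikes at (210,209) and (237,176), orange at (109,235), second tin at (362,198) beside the barrel, and more tins at right (445,123)…(485,152). The one just ahead of the handle (272,205) fits: (243,216). I'll check it in a crop.

```bash
python3 - <<'E'
from h import *
a=cv2.imread('pics/top0.png')
cv2.imwrite('pics/crop.png',cv2.resize(a[130:245,195:395],None,fx=4,fy=4,interpolation=cv2.INTER_CUBIC))
c=cam('top')
for n,u,v,z in [('tin',243,216,35),('g1',210,209,35),('g2',237,176,35),('bar',266,208,36),('2nd',362,198,35),('watch',324,226,20),('beaker',286,162,68)]: print(n,ray(c,u,v,z).round())
h=cv2.cvtColor(a,cv2.COLOR_BGR2HSV)
for n,lo,hi in [('yellow',(22,150,130),(33,255,255)),('red',(0,150,100),(8,255,255)),('blue',(100,120,60),(125,255,255)),('white',(0,0,190),(180,40,255))]:
    m=cv2.inRange(h,lo,hi); m[:130]=0;m[245:]=0;m[:,:195]=0;m[:,395:]=0
    k,_,s,ce=cv2.connectedComponentsWithStats(m)
    print(n,[(s[i,4],ce[i].round(1).tolist()) for i in range(1,k) if s[i,4]>2])
E
```

```text
tin [ 523. -120.   35.]
g1 [543. -33.  35.]
g2 [ 631. -105.   35.]
bar [ 543. -181.   36.]
2nd [ 567. -439.   35.]
watch [ 494. -336.   20.]
beaker [ 660. -234.   68.]
yellow [(np.int32(12), [316.8, 175.1]), (np.int32(12), [322.6, 185.0]), (np.int32(314), [324.1, 226.4])]
red [(np.int32(6), [335.7, 171.2])]
blue [(np.int32(5), [222.0, 130.0]), (np.int32(28), [305.8, 130.8]), (np.int32(97), [341.8, 167.7]), (np.int32(92), [303.3, 190.1])]
white [(np.int32(18), [368.8, 137.6]), (np.int32(553), [328.5, 162.2]), (np.int32(4), [214.5, 143.0]), (np.int32(1020), [341.7, 179.6]), (np.int32(3), [326.7, 172.7]), (np.int32(7), [333.4, 175.9]), (np.int32(3), [320.3, 176.3]), (np.int32(5), [329.6, 178.2]), (np.int32(20), [321.0, 183.0]), (np.int32(5), [308.4, 183.2]), (np.int32(10), [310.9, 188.8])]
```

View pics/crop.png

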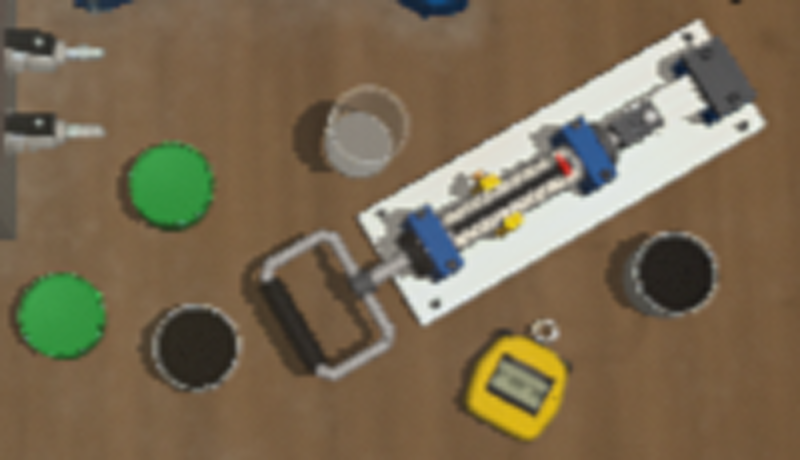

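Crop: the tin sits at crop (195,347), i.e. full (243.7,216.7). It is white-rimmed with black filling, right in front of the grip bar at (268,211), so it is the right one. Red pointer at (336,171), yellow jaws at (317,175) and (322.6,185).

```bash
python3 - <<'E'
from h import *
c=cam('top')
bar=ray(c,268,211.2,36);ptr=ray(c,335.9,171.2,60);j1=ray(c,316.8,175.1,60);j2=ray(c,322.6,185,60);tin=ray(c,243.7,216.7,35)
mk=(j1+j2)/2
print(bar,ptr,j1,j2,np.linalg.norm(j1-j2),mk,tin)
d=(ptr-bar)[:2];print('len (206)',np.linalg.norm(d));d/=np.linalg.norm(d)
print('ax',d,np.degrees(np.arctan2(d[1],d[0])),'draw',(ptr-mk)[:2]@d,'jaws dir',((j1-j2)[:2]/np.linalg.norm(j1-j2)))
n=np.array([-d[1],d[0]])
for k,p in(('tin',tin),('g1',ray(c,210.5,208.7,35)),('g2',ray(c,237.5,176,35))): print(k,p[:2],(p-bar)[:2]@d,(p-bar)[:2]@n)
# scene camera cross-check
s=cam('scene')
for P in(bar,ptr,mk,tin): print(proj(s,P).round(1))
o=readout.get_obs();R=cv2.Rodrigues(o['orientation'])[0];print('toolY',R[:,1],R[:,0]);print(vision.camera_params('wrist')['hand_eye'])
E
```

```text
[ 534.81874687 -185.92256004   36.        ] [ 635.82749341 -366.20603243   60.        ] [ 626.00081923 -315.18583381   60.        ] [ 599.43253599 -329.40145662   60.        ] 30.13233489062344 [ 612.71667761 -322.29364522   60.        ] [ 521.2748051  -121.41184811   35.        ]
len (206) 206.65163268809025
ax [ 0.48878756 -0.87240285] -60.73907772221379 draw 49.605570732222105 jaws dir [0.88172003 0.47177303]
tin [ 521.2748051  -121.41184811] -62.89943885934095 19.716259896909417
g1 [543.72288832 -33.92151385] -128.25391167740364 82.06421825895686
g2 [ 630.65259451 -106.22887444] -22.68260589156529 122.55900321697361
[254.8 220.2]
[319.3 224.6]
[303.6 221.9]
[237.4 213.6]
toolY [ 0.32380868  0.94612161 -0.00135735] [-9.46122462e-01  3.23809025e-01  3.81666054e-05]
[[-5.18430573e-04 -9.63762008e-01 -2.66763047e-01  7.22230718e+01]
 [ 9.99999864e-01 -4.82398108e-04 -2.00603245e-04 -7.81185040e-01]
 [ 6.46477968e-05 -2.66763114e-01  9.63762127e-01 -8.24101600e+01]
 [ 0.00000000e+00  0.00000000e+00  0.00000000e+00  1.00000000e+00]]
```

>>> servo_tool(
  plan=[
    [[-1, 0.42, -0.93, 0, 0, 0, -0.44], [-1, 0.42, -0.93, 0, 0, 0, -0.44], [-1, 0.42, -0.93, 0, 0, 0, -0.44], [-1, 0.42, -0.93, 0, 0, 0, -0.44], [-1, 0.42, -0.93, 0, 0, 0, -0.44]],
  ],
)

```text
t: 0.52
ee_pos: [286.5, 403.4, 302.3]
orientation: [-0.812, -3.035, 0.001]
ft_force: [-0.4, -0.5, 0.1]
width: 87.5
grasp_force: 0.0
```

>>> servo_tool(
  plan=[
    [[-1, 0.42, -0.93, 0, 0, 0, -0.44], [-1, 0.42, -0.93, 0, 0, 0, -0.44], [-1, 0.42, -0.93, 0, 0, 0, -0.44], [-1, 0.42, -0.93, 0, 0, 0, -0.44], [-1, 0.42, -0.93, 0, 0, 0, -0.44]],
  ],
)

```text
t: 0.93
ee_pos: [370.5, 217.4, 302.7]
orientation: [1.1, 2.943, -0.0]
ft_force: [0.8, 0.1, 0.3]
width: 88.5
grasp_force: 0.0
```

>>> servo_tool(
  plan=[
    [[-1, 0.42, -0.93, 0, 0, 0, -0.44], [-1, 0.42, -0.93, 0, 0, 0, -0.44], [-1, 0.42, -0.93, 0, 0, 0, -0.44], [-1, 0.42, -0.93, 0, 0, 0, -0.44], [-1, 0.3, -0.6, 0, 0, 0, -0.44]],
  ],
)

```text
t: 1.35
ee_pos: [450.3, 43.6, 302.7]
orientation: [1.379, 2.822, -0.0]
ft_force: [-0.6, 1.0, -0.3]
width: 87.9
grasp_force: 0.0
```

>>> servo_tool(
  plan=[
    [[-1, 0.36, -0.83, -0.2, 0, 0, -0.43], [-1, 0.36, -0.83, -0.3, 0, 0, -0.43], [-1, 0.36, -0.83, -0.3, 0, 0, -0.43], [-1, 0.36, -0.83, -0.3, 0, 0, -0.43], [-1, 0.35, -0.8, -0.3, 0, 0, 0]],
  ],
)

```text
t: 1.77
ee_pos: [521.4, -120.2, 245.9]
orientation: [-1.586, -2.712, 0.0]
ft_force: [0.8, 1.2, 0.9]
width: 87.8
grasp_force: 0.0
```

```bash
python3 - <<'E'
from h import *
o=readout.get_obs();print(o['ee_pos'],o['orientation'],o['qvel'])
c=cam('wrist');a=snap('wrist','w1.png')
print('pred tin',proj(c,[521.3,-121.4,35]),'bar',proj(c,[534.8,-185.9,36]),'mk',proj(c,[612.7,-322,60]),'ptr',proj(c,[635.8,-366,60]))
E
```

```text
[ 521.43074987 -120.2194366   245.89781547] [-1.58569401e+00 -2.71174545e+00  6.83213844e-05] [-0.63460244  0.53998231 -0.42595569  0.0021165  -0.12154998 -0.68209904]
pred tin [254.83280954 185.32879253] bar [237.80278639 237.9971624 ] mk [239.77409325 363.42478495] ptr [239.25080612 394.37392538]
```

View pics/w1.png

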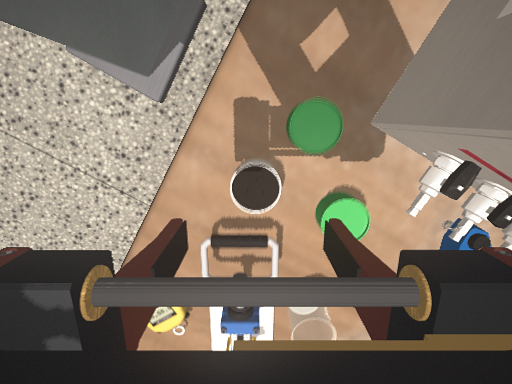

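The wrist view shows the tin at (256,187), predicted (255,185). The bar is at (239,240), predicted (238,238). They agree within 2 mm, so I'm descending.

>>> servo_tool(
  plan=[
    [[-1, 0, -0.03, -0.8, 0, 0, 0], [-1, 0, 0, -0.9, 0, 0, 0], [-1, 0, 0, -0.9, 0, 0, 0], [-1, 0, 0, -0.6, 0, 0, 0], [-1, 0, 0, -0.3, 0, 0, 0]],
  ],
)

```text
t: 2.23
ee_pos: [519.3, -119.1, 103.4]
orientation: [-1.58, -2.71, 0.002]
ft_force: [-0.3, -0.1, 0.7]
width: 87.8
grasp_force: 0.0
```

```bash
python3 - <<'E'
from h import *
o=readout.get_obs();print(o['ee_pos'],o['orientation'],abs(o['qvel']).max())
c=cam('wrist');a=snap('wrist','w2.png')
print('pred tin',proj(c,[521.3,-121.4,35]))
E
```

```text
[ 519.30498505 -119.06502023  103.415682  ] [-1.58022074e+00 -2.70950371e+00  2.23554249e-03] 0.23656559174427
pred tin [257.06705261 245.71305477]
```

View pics/w2.png

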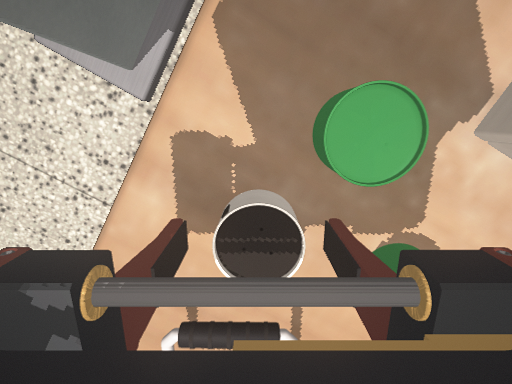

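The tin rim is centred at about (259,245), midway between the fingers at 187 and 330. I'll go down the last 18 mm and grip.

>>> servo_tool(
  plan=[
    [[-1, 0.04, -0.05, -0.25, 0, 0, 0], [-1, 0, 0, -0.18, 0, 0, 0], [0.2, 0, 0, 0, 0, 0, 0], [0.6, 0, 0, 0, 0, 0, 0], [1, 0, 0, 0, 0, 0, 0]],
  ],
)

```text
t: 2.7
ee_pos: [523.4, -121.6, 90.4]
orientation: [1.582, 2.713, 0.001]
ft_force: [0.9, 0.3, 1.4]
width: 71.3
grasp_force: 0.0
```

>>> servo_tool(
  plan=[
    [[1, 0, 0, 0, 0, 0, 0], [1, 0, 0, 0, 0, 0, 0], [1, 0, 0, 0, 0, 0, 0], [1, 0, 0, 0, 0, 0, 0]],
  ],
)

```text
t: 3.03
ee_pos: [523.2, -121.5, 90.2]
orientation: [1.582, 2.713, 0.0]
ft_force: [-1.3, 0.1, 6.9]
width: 55.4
grasp_force: 30.0
```

>>> servo_tool(
  plan=[
    [[1, 0, 0, 0.15, 0, 0, 0], [1, 0, 0, 0.35, 0, 0, 0], [1, 0, 0, 0.5, 0, 0, 0], [1, 0, 0, 0.5, 0, 0, 0], [1, 0, 0.1, 0.3, 0, 0, 0]],
  ],
)

```text
t: 3.45
ee_pos: [523.2, -117.9, 163.3]
orientation: [1.582, 2.712, 0.001]
ft_force: [1.2, -0.7, -1.2]
width: 55.6
grasp_force: 30.0
```

>>> servo_tool(
  plan=[
    [[1, -0.06, 0.3, 0.1, 0, 0, 0], [1, -0.1, 0.5, 0, 0, 0, 0], [1, -0.1, 0.6, 0, 0, 0, 0], [1, -0.1, 0.65, 0, 0, 0, 0], [1, -0.1, 0.65, 0, 0, 0, 0]],
  ],
)

```text
t: 3.87
ee_pos: [503.0, -7.9, 164.9]
orientation: [-1.583, -2.712, 0.001]
ft_force: [0.2, -0.0, -0.9]
width: 55.6
grasp_force: 30.0
```

>>> servo_tool(
  plan=[
    [[1, -0.1, 0.65, 0, 0, 0, 0], [1, -0.1, 0.65, 0, 0, 0, 0], [1, -0.1, 0.6, 0, 0, 0, 0], [1, -0.1, 0.4, 0, 0, 0, 0], [1, -0.05, 0.2, 0, 0, 0, 0]],
  ],
)

```text
t: 4.28
ee_pos: [484.8, 92.9, 164.9]
orientation: [-1.579, -2.714, 0.001]
ft_force: [-0.5, -0.5, -0.4]
width: 55.6
grasp_force: 30.0
```

>>> servo_tool(
  plan=[
    [[1, 0, 0, -0.4, 0, 0, 0], [1, 0, 0, -0.5, 0, 0, 0], [1, 0, 0, -0.45, 0, 0, 0], [1, 0, 0, -0.25, 0, 0, 0], [1, 0, 0, -0.12, 0, 0, 0]],
  ],
)

```text
t: 4.7
ee_pos: [485.2, 90.4, 95.1]
orientation: [-1.581, -2.712, 0.003]
ft_force: [-0.3, 0.0, -0.2]
width: 55.4
grasp_force: 30.0
```

>>> servo_tool(
  plan=[
    [[1, 0, 0, -0.06, 0, 0, 0], [1, 0, 0, -0.05, 0, 0, 0], [1, 0, 0, 0, 0, 0, 0], [1, 0, 0, 0, 0, 0, 0]],
  ],
)

```text
t: 5.03
ee_pos: [486.8, 90.5, 92.8]
orientation: [1.582, 2.713, 0.001]
ft_force: [0.1, 0.6, -0.1]
width: 55.6
grasp_force: 30.0
```

>>> servo_tool(
  plan=[
    [[1, 0, 0, -0.04, 0, 0, 0], [1, 0, 0, -0.02, 0, 0, 0], [1, 0, 0, 0, 0, 0, 0], [1, 0, 0, 0, 0, 0, 0]],
  ],
)

```text
t: 5.37
ee_pos: [486.7, 90.6, 90.2]
orientation: [1.582, 2.713, 0.001]
ft_force: [1.0, -0.2, 1.5]
width: 56.2
grasp_force: 30.0
```

Touching at the same height as it was picked. Release slowly and rise.

>>> servo_tool(
  plan=[
    [[0.2, 0, 0, 0, 0, 0, 0], [0, 0, 0, 0, 0, 0, 0], [-0.5, 0, 0, 0, 0, 0, 0], [-1, 0, 0, 0, 0, 0, 0], [-1, 0, 0, 0, 0, 0, 0]],
  ],
)

```text
t: 5.78
ee_pos: [486.2, 90.5, 89.8]
orientation: [-1.582, -2.714, 0.0]
ft_force: [-0.2, -0.6, 1.1]
width: 71.8
grasp_force: 0.0
```

>>> servo_tool(
  plan=[
    [[-1, 0, 0, 0, 0, 0, 0], [-1, 0, 0, 0.15, 0, 0, 0], [-1, 0, 0, 0.4, 0, 0, 0], [-1, 0, 0, 0.9, 0, 0, 0], [-1, 0, 0, 1, 0, 0, 0]],
  ],
)

```text
t: 6.2
ee_pos: [485.0, 90.3, 187.7]
orientation: [-1.581, -2.711, 0.005]
ft_force: [1.0, 1.2, -0.2]
width: 87.8
grasp_force: 0.0
```

>>> servo_tool(
  plan=[
    [[-1, 0.07, -0.2, 0.2, 0, 0, -1], [-1, 0.07, -0.4, 0, 0, 0, -1], [0.05, 0.07, -0.4, 0, 0, 0, -1], [0.05, 0.07, -0.4, 0, 0, 0, -1], [0.05, 0.07, -0.4, 0, 0, 0, -1]],
  ],
)

```text
t: 6.62
ee_pos: [500.4, 17.9, 196.5]
orientation: [2.137, 2.302, 0.001]
ft_force: [-0.2, 0.5, 0.2]
width: 71.4
grasp_force: 0.0
```

>>> servo_tool(
  plan=[
    [[0.05, 0.07, -0.4, 0, 0, 0, -1], [0.05, 0.07, -0.4, 0, 0, 0, -1], [0.05, 0.07, -0.4, 0, 0, 0, -1], [0.05, 0.07, -0.4, 0, 0, 0, -1], [0.05, 0.07, -0.4, 0, 0, 0, -1]],
  ],
)

```text
t: 7.03
ee_pos: [514.2, -62.2, 196.2]
orientation: [-2.585, -1.785, 0.0]
ft_force: [-0.6, -0.4, 1.6]
width: 42.6
grasp_force: 0.0
```

>>> servo_tool(
  plan=[
    [[0.05, 0.07, -0.4, 0, 0, 0, -1], [0.05, 0.07, -0.4, 0, 0, 0, -1], [0.05, 0.07, -0.4, 0, 0, 0, -1], [0.05, 0.07, -0.4, 0, 0, 0, -1], [0.05, 0.07, -0.4, 0, 0, 0, -1]],
  ],
)

```text
t: 7.45
ee_pos: [528.3, -142.3, 196.2]
orientation: [-2.91, -1.183, 0.0]
ft_force: [0.3, 0.4, 0.8]
width: 41.8
grasp_force: 0.0
```

>>> servo_tool(
  plan=[
    [[0.05, 0.07, -0.4, 0, 0, 0, -1], [0.05, 0.06, -0.3, 0, 0, 0, -1], [0.05, 0.05, -0.2, 0, 0, 0, -1], [0.05, 0, 0, 0, 0, 0, 0], [0.05, 0, 0, 0, 0, 0, 0]],
  ],
)

```text
t: 7.87
ee_pos: [535.4, -177.6, 196.0]
orientation: [-3.037, -0.803, 0.0]
ft_force: [0.1, 0.1, 0.1]
width: 41.8
grasp_force: 0.0
```

```bash
python3 - <<'E'
from h import *
o=readout.get_obs();print(o['ee_pos'],o['orientation'],abs(o['qvel']).max(),o['width'],o['qpos'].round(2))
R=cv2.Rodrigues(o['orientation'])[0];print(np.degrees(np.arctan2(R[1,1],R[0,1])), R[:,2])
c=cam('wrist');a=snap('wrist','w3.png')
print('pred bar',proj(c,[534.8,-185.9,36]))
t=snap('top','t3.png')
E
```

```text
[ 535.36297018 -177.61197019  196.02602031] [-3.03713792e+00 -8.02554536e-01  1.72589173e-04] 0.01482043435331496 41.78307419003343 [-0.34  0.48  1.84  0.    0.83  0.71]
-60.3961885048455 [-1.59250264e-04  1.72557337e-04 -9.99999972e-01]
pred bar [261.71085865 203.12747051]
```

View pics/w3.png

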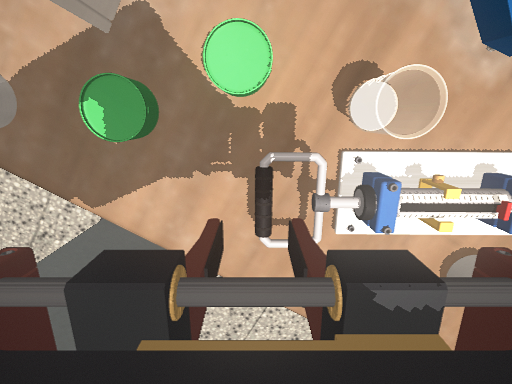

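The wrist view shows the grip bar at (263,202), predicted (262,203). The pointer is at (505,210) and the jaws are at (440,187) and (440,225). Opening the gripper to 42 mm straddles the bar, so I'm going down.

>>> servo_tool(
  plan=[
    [[0.05, 0, -0.21, -0.4, 0, 0, -0.06], [0.05, 0, 0, -0.6, 0, 0, 0], [0.05, 0, 0, -0.6, 0, 0, 0], [0.05, 0, 0, -0.3, 0, 0, 0], [0.05, 0, 0, 0, 0, 0, 0]],
  ],
)

```text
t: 8.38
ee_pos: [533.9, -184.7, 117.5]
orientation: [-3.037, -0.794, 0.007]
ft_force: [-1.4, -0.4, 0.0]
width: 41.7
grasp_force: 0.0
```

```bash
python3 - <<'E'
from h import *
o=readout.get_obs();print(o['ee_pos'],abs(o['qvel']).max(),o['ft_force'])
c=cam('wrist');a=snap('wrist','w4.png')
print('pred bar',proj(c,[535.3,-186.8,36]))
E
```

```text
[ 533.93951381 -184.72120639  117.45568126] 0.043606487240358656 [-1.35851811 -0.4216243   0.01113704]
pred bar [258.162345   232.48640219]
```

View pics/w4.png

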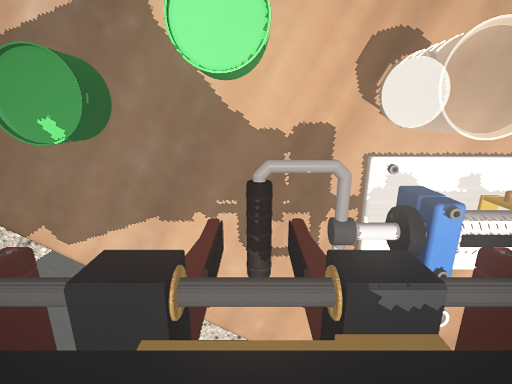

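The bar is centred at x≈259, between the fingertips at 213 and 298, with the rear finger well inside the loop. Descend 20 mm and close.

>>> servo_tool(
  plan=[
    [[0.05, 0.03, -0.04, -0.3, 0, 0, 0], [0.05, 0, 0, -0.2, 0, 0, 0], [0.05, 0, 0, 0, 0, 0, 0], [0.4, 0, 0, 0, 0, 0, 0], [1, 0, 0, 0, 0, 0, 0]],
  ],
)

```text
t: 8.85
ee_pos: [536.9, -187.5, 100.2]
orientation: [3.04, 0.792, 0.0]
ft_force: [0.2, -0.7, -0.5]
width: 32.1
grasp_force: 0.0
```

>>> servo_tool(
  plan=[
    [[1, 0, 0, 0, 0, 0, 0], [1, 0, 0, 0, 0, 0, 0], [1, 0, 0, 0, 0, 0, 0], [1, 0, 0, 0, 0, 0, 0]],
  ],
)

```text
t: 9.18
ee_pos: [536.0, -186.0, 100.2]
orientation: [-3.038, -0.79, 0.002]
ft_force: [-1.9, 8.9, 4.7]
width: 15.5
grasp_force: 30.0
```

```bash
python3 - <<'E'
from h import *
o=readout.get_obs();print(o['ee_pos'],o['ft_force'],o['width'],o['grasp_force'])
a=snap('top','t5.png')[130:245,195:395]; b=cv2.imread('pics/t3.png')[130:245,195:395]
h=lambda x:cv2.cvtColor(x,cv2.COLOR_BGR2HSV)
m=cv2.inRange(h(a),(0,130,90),(9,255,255));ys,xs=np.nonzero(m[30:50,125:150]);print(xs.mean()+320,ys.mean()+160,len(xs))
cv2.imwrite('pics/c5.png',cv2.resize(a,None,fx=4,fy=4,interpolation=cv2.INTER_CUBIC))
E
```

```text
[ 536.01483309 -186.00780079  100.19892045] [-1.91509686  8.8773561   4.67313682] 15.521785790645746 29.992842078208923
335.54545454545456 171.0 11
```

View pics/c5.png

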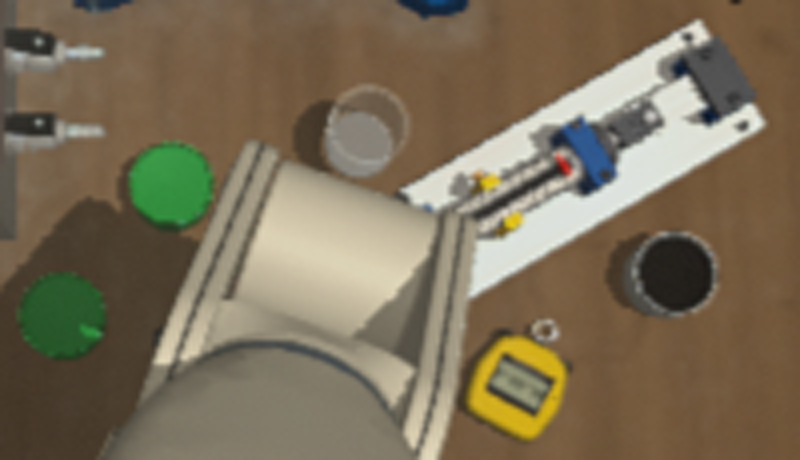

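Handle gripped (15.5 mm, 30 N). The crop shows the pointer at rest at (336,171) and the jaws still visible, with nothing else moved. I'll refine the draw needed from three views.

```bash
python3 - <<'E'
from h import *
import types
d=np.array([.48879,-.8724]);n=np.array([.8724,.48879])
def blobs(im,lo,hi,box):
    h=cv2.cvtColor(im,cv2.COLOR_BGR2HSV);m=cv2.inRange(h,lo,hi);M=np.zeros_like(m);x0,y0,x1,y1=box;M[y0:y1,x0:x1]=m[y0:y1,x0:x1]
    k,_,s,ce=cv2.connectedComponentsWithStats(M);return [(int(s[i,4]),s[i,:4].tolist(),ce[i].round(1)) for i in range(1,k) if s[i,4]>2]
# wrist pose at w3
p=vision.camera_params('wrist');H=np.array(p['hand_eye']);K=np.array([[p['fx'],0,p['cx']],[0,p['fy'],p['cy']],[0,0,1.]])
T=np.eye(4);T[:3,:3]=cv2.Rodrigues(np.array([-3.03713792,-.802554536,.000172589]))[0];T[:3,3]=[535.363,-177.612,196.026];W=T@H
cw=(K,W[:3,:3],W[:3,3])
for nm,c,f,by,br in [('w',cw,'w3.png',(400,150,480,240),(485,190,512,230)),('s',cam('scene'),'scene0.png',(290,205,320,240),(310,210,335,235)),('t',cam('top'),'top0.png',(305,165,330,195),(330,165,345,178))]:
    im=cv2.imread('pics/'+f)
    Y=blobs(im,(20,120,100),(34,255,255),by);Rr=blobs(im,(0,130,80),(9,255,255),br)
    for l,B in(('Y',Y),('R',Rr)):
        for a,bb,ce in B:
            print(nm,l,a,bb,ce,*[ (round(float(q[:2]@d),1),round(float(q[:2]@n),1)) for q in(ray(c,*ce,60),ray(c,*ce,50))])
    K_,R_,C=c;print(' cam along/n',C[:2]@d,C[:2]@n,C[2])
E
```

```text
w Y 4 [428, 179, 4, 1] [429.5 179. ] (559.9, 404.7) (566.5, 402.6)
w Y 44 [420, 182, 12, 6] [424.5 185.4] (556.8, 399.3) (563.2, 396.9)
w Y 3 [446, 193, 1, 3] [446. 194.] (575.9, 392.1) (583.2, 389.3)
w Y 14 [440, 222, 12, 4] [444.7 222.4] (579.6, 366.9) (587.0, 363.0)
w Y 3 [439, 228, 1, 3] [439. 229.] (575.8, 360.8) (583.1, 356.6)
w R 175 [497, 201, 15, 20] [504.5 210.6] (628.1, 377.8) (637.7, 374.4)
 cam along/n 417.0785991073032 452.6564504989373 278.43562600526934
s Y 11 [303, 218, 4, 4] [304.2 219.8] (581.1, 387.1) (580.6, 398.1)
s Y 24 [301, 225, 3, 10] [302.2 229.6] (580.7, 341.2) (580.2, 351.7)
s R 3 [319, 223, 1, 3] [319. 224.] (629.1, 378.2) (629.0, 389.1)
 cam along/n 633.7589826009753 -688.6115276173372 1040.3875282922484
t Y 16 [315, 174, 5, 4] [316.7 175.2] (580.6, 392.0) (583.0, 392.6)
t Y 19 [319, 183, 6, 6] [321.8 185.5] (577.8, 361.9) (580.3, 362.3)
t R 12 [334, 169, 4, 5] [335.4 171. ] (629.4, 376.8) (632.3, 377.4)
 cam along/n 314.6841618047152 318.6592632678018 1148.6908970503525
```

>>> servo_tool(
  plan=[
    [[1, -0.025, 0.044, 0, 0, 0, 0], [1, -0.049, 0.087, 0, 0, 0, 0], [1, -0.049, 0.087, 0, 0, 0, 0], [1, -0.049, 0.087, 0, 0, 0, 0], [1, -0.049, 0.087, 0, 0, 0, 0]],
  ],
)

```text
t: 9.65
ee_pos: [528.3, -172.2, 100.2]
orientation: [3.039, 0.791, 0.002]
ft_force: [1.4, -5.5, 0.5]
width: 15.3
grasp_force: 30.0
```

>>> servo_tool(
  plan=[
    [[1, -0.049, 0.087, 0, 0, 0, 0], [1, -0.049, 0.087, 0, 0, 0, 0], [1, -0.049, 0.087, 0, 0, 0, 0], [1, -0.049, 0.087, 0, 0, 0, 0], [1, -0.049, 0.087, 0, 0, 0, 0]],
  ],
)

```text
t: 10.07
ee_pos: [518.7, -155.0, 100.2]
orientation: [3.038, 0.792, 0.003]
ft_force: [1.9, -8.6, -1.0]
width: 15.0
grasp_force: 30.0
```

>>> servo_tool(
  plan=[
    [[1, -0.025, 0.044, 0, 0, 0, 0], [1, -0.025, 0.044, 0, 0, 0, 0], [1, 0, 0, 0, 0, 0, 0], [1, 0, 0, 0, 0, 0, 0]],
  ],
)

```text
t: 10.4
ee_pos: [516.8, -151.5, 100.2]
orientation: [3.038, 0.792, 0.003]
ft_force: [0.4, -7.9, -1.2]
width: 15.4
grasp_force: 30.0
```

```bash
cat > m.py <<'E'
from h import *
import sys
d=np.array([.48879,-.8724]);n=np.array([.8724,.48879])
o=readout.get_obs();print('tcp draw',(np.array([536.01,-186.01])-o['ee_pos'][:2])@d,(o['ee_pos'][:2]-np.array([536.01,-186.01]))@n,o['ft_force'],o['width'],o['ee_pos'])
out=[]
for nm in('scene','top'):
    c=cam(nm);ims=[vision.get_image(nm)[:,:,::-1].copy() for _ in range(1)];im=ims[0];cv2.imwrite(f'pics/{nm}{sys.argv[1]}.png',im)
    h=cv2.cvtColor(im,cv2.COLOR_BGR2HSV);box=(295,205,335,245) if nm=='scene' else(305,160,345,197)
    M=np.zeros(h.shape[:2],np.uint8);x0,y0,x1,y1=box
    for l,lo,hi in(('Y',(20,120,100),(34,255,255)),('R',(0,130,80),(9,255,255))):
        m=M.copy();m[y0:y1,x0:x1]=cv2.inRange(h,lo,hi)[y0:y1,x0:x1]
        k,_,s,ce=cv2.connectedComponentsWithStats(m)
        for i in range(1,k):
            q=ray(c,*ce[i],60)[:2];print(nm,l,s[i,4],ce[i].round(1),round(q@d,1),round(q@n,1))
    cr=im[y0-5:y1+5,x0-5:x1+5];out.append(cv2.resize(cr,(400,400),interpolation=cv2.INTER_CUBIC))
cv2.imwrite(f'pics/m{sys.argv[1]}.png',np.hstack(out))
E
python3 m.py 6
```

```text
tcp draw 39.47248843682921 0.07281583390767155 [ 0.42687187 -7.88497866 -1.17779808] 15.377087416341094 [ 516.77971738 -151.53852064  100.24906847]
scene Y 11 [304.4 219.9] 581.7 386.7
scene Y 25 [302.2 229.4] 580.8 341.9
scene R 6 [306.5 222.5] 589.8 376.3
top Y 17 [316.4 175.4] 579.7 392.0
top Y 18 [321.8 185.6] 577.8 361.7
top R 10 [323.  178.2] 590.8 376.8
```

View pics/m6.png

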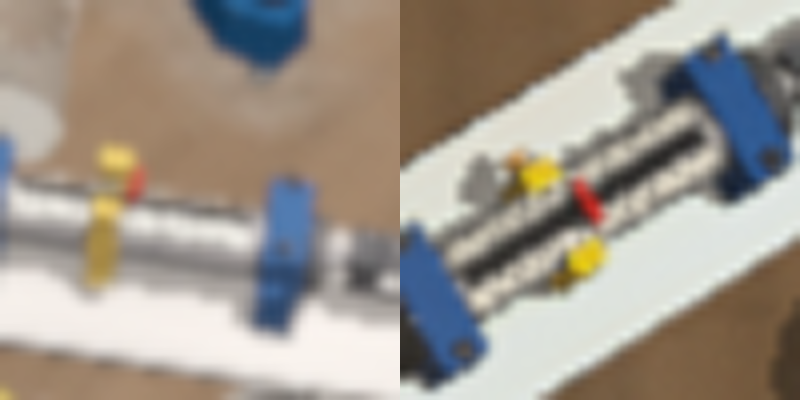

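The crops show the red pointer on the near side of the jaws: scene (306.5,222.5) against jaws at x≈303.3, top (323,178.2) against the jaw middle at about (319.4,180). About 9 mm remain, so I'll go 7 and look.

>>> servo_tool(
  plan=[
    [[1, -0.02, 0.035, 0, 0, 0, 0], [1, -0.025, 0.044, 0, 0, 0, 0], [1, -0.025, 0.044, 0, 0, 0, 0], [1, -0.015, 0.027, 0, 0, 0, 0], [1, 0, 0, 0, 0, 0, 0]],
  ],
)

```text
t: 10.92
ee_pos: [513.4, -145.6, 100.3]
orientation: [3.038, 0.792, 0.003]
ft_force: [2.1, -9.2, -1.8]
width: 15.4
grasp_force: 30.0
```

>>> servo_tool(
  plan=[
    [[1, 0, 0, 0, 0, 0, 0], [1, 0, 0, 0, 0, 0, 0]],
  ],
)

```text
t: 11.08
ee_pos: [513.5, -145.7, 100.2]
orientation: [3.038, 0.792, 0.003]
ft_force: [2.3, -9.1, -0.9]
width: 15.1
grasp_force: 30.0
```

```bash
python3 m.py 7
```

```text
tcp draw 46.150687571201615 0.04341345351998077 [ 2.28622269 -9.09702365 -0.88303902] 15.06829269666379 [ 513.48982131 -145.72681634  100.24131651]
scene Y 7 [304.3 219.6] 581.3 388.2
scene Y 24 [302.2 229.6] 580.6 341.1
scene R 4 [304.5 222.5] 583.7 374.8
top Y 17 [316.4 175.4] 579.7 392.0
top Y 19 [321.8 185.5] 577.9 361.9
top R 11 [320.8 179.3] 584.3 377.3
```

View pics/m7.png

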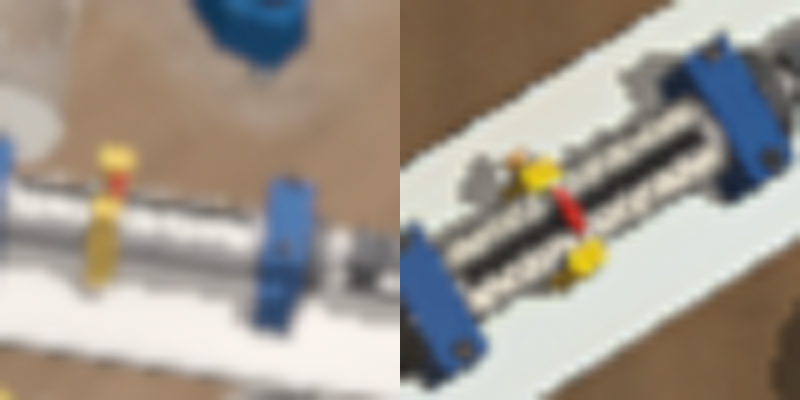

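The pointer is now nearly level: top crop (570,212) against the jaw middle (564,215), scene crop (118,183) against (111,184). About 2.2 mm remain.

>>> servo_tool(
  plan=[
    [[1, -0.009, 0.016, 0, 0, 0, 0], [1, -0.009, 0.016, 0, 0, 0, 0], [1, -0.009, 0.016, 0, 0, 0, 0], [1, 0, 0, 0, 0, 0, 0], [1, 0, 0, 0, 0, 0, 0]],
  ],
)

```text
t: 11.6
ee_pos: [512.5, -143.9, 100.3]
orientation: [3.038, 0.791, 0.003]
ft_force: [1.4, -8.4, -1.0]
width: 15.5
grasp_force: 30.0
```

```bash
python3 m.py 8; python3 - <<'E'
from h import *
a=cv2.imread('pics/top8.png');h=cv2.cvtColor(a,cv2.COLOR_BGR2HSV);c=cam('top')
print('set tin pred px',proj(c,[486.5,90.5,35]))
b=cv2.imread('pics/top0.png')
for n,x0,y0,x1,y1 in(('watch',305,205,345,245),('2nd',348,184,378,212),('beaker',292,150,300,175)): print(n,np.abs(a[y0:y1,x0:x1].astype(int)-b[y0:y1,x0:x1]).mean())
E
```

```text
tcp draw 48.272400914722226 0.0422830139555633 [ 1.40352457 -8.42350666 -0.99258671] 15.460711009081452 [ 512.45176017 -143.8763814   100.25326276]
scene Y 7 [304.3 219.6] 581.3 388.2
scene Y 25 [302.2 229.4] 580.8 341.9
scene R 4 [303.5 222.5] 580.6 374.1
top Y 16 [316.6 175.4] 580.0 391.8
top Y 19 [321.8 185.5] 577.9 361.9
top R 11 [320.1 179.7] 582.0 377.2
set tin pred px [162.86006125 231.17341989]
watch 1.535
2nd 1.4912698412698413
beaker 1.4783333333333333
```

View pics/top8.png

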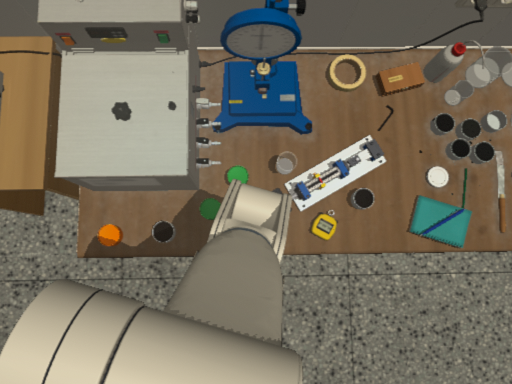

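The tin stands upright at (163,231), 370 mm ahead of the mouth, and the bystanders are unchanged. The pointer is level with the jaws: scene 580.6 against 581.0 mm along the barrel. I'm handing in.

```bash
python3 -c "
from workcell import close_job
print(close_job())"
```

```text
the job is handed in; nothing more can be done
None
```

The job is handed in: the tin stands upright on the bench about 370 mm ahead of the mouth, and the arm is holding the rod out about 48 mm with the pointer between the yellow jaws (level in the scene view, 1–3 mm short in the top view, which reads low).

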